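# Issue the copper bus bar from the gated component dispenser

### The job

One of the three lanes of the dispenser holds the round copper bus bar. With the fingertips press the pad of that lane's rocking lever right down, so that its other end lifts the gate and the bar rolls out into the catch tray, then let the lever come back up so the gate is shut again. Leave the other two lanes shut, do not touch the gates or the components themselves, and do not disturb the other things on the bench.

Things in the scene. Friction and masses are not known exactly. Their poses are not given: they have to be found in the camera images.
- dispenser: Grey component dispenser fixed to the bench, 220 wide (y), 110 mm high; origin on the bench, base plate x -130 to +169 mm. Three lanes along its x axis, centres y = +72 (lane 0), 0 (lane 1), -72 mm (lane 2), 68 mm wide inside, walls 56 mm high. A dark steel ramp falls towards +x at 0.2 rad; a gate crosses each lane at x = 60 mm, one component lies behind it (smaller x).
- tray (a point): Middle of the catch tray on the dispenser's +x side, on its floor. The tray spans x = 90 to 165 mm of the dispenser, one compartment per lane, floor 7 to 15 mm above the bench and sloping down to the outer wall, walls 33 mm high.
- lever0 (a joint): Rocking angle of the lever of lane 0 (0: dispenser +y side, 1: middle, 2: -y side): 0 at rest (gate shut), grows as its pad is pressed down, stop at 0.30 rad (gate raised about 27 mm). A spring returns it when let go: about 1.6 N at the pad to start moving, about 6 N fully down. The bar passes when the lever is beyond about 0.2 rad.
- lever1 (a joint): Rocking angle of the lever of lane 1 (0: dispenser +y side, 1: middle, 2: -y side): 0 at rest (gate shut), grows as its pad is pressed down, stop at 0.30 rad (gate raised about 27 mm). A spring returns it when let go: about 1.6 N at the pad to start moving, about 6 N fully down. The bar passes when the lever is beyond about 0.2 rad.
- lever2 (a joint): Rocking angle of the lever of lane 2 (0: dispenser +y side, 1: middle, 2: -y side): 0 at rest (gate shut), grows as its pad is pressed down, stop at 0.30 rad (gate raised about 27 mm). A spring returns it when let go: about 1.6 N at the pad to start moving, about 6 N fully down. The bar passes when the lever is beyond about 0.2 rad.
- pad0 (a point): Centre of the top face of the black rubber pad of the lever of lane 0, 34 (along the dispenser's x) x 44 mm (y), at the lever's -x end, 90 mm from its pivot pin (dispenser x = -20 mm, 100 mm up, between 110 mm high posts). Only the 6 mm base plate is beneath. At rest it faces up 106 mm above the bench; at the stop it is 27 mm lower and tilted 0.3 rad.
- pad1 (a point): Centre of the top face of the black rubber pad of the lever of lane 1, 34 (along the dispenser's x) x 44 mm (y), at the lever's -x end, 90 mm from its pivot pin (dispenser x = -20 mm, 100 mm up, between 110 mm high posts). Only the 6 mm base plate is beneath. At rest it faces up 106 mm above the bench; at the stop it is 27 mm lower and tilted 0.3 rad.
- pad2 (a point): Centre of the top face of the black rubber pad of the lever of lane 2, 34 (along the dispenser's x) x 44 mm (y), at the lever's -x end, 90 mm from its pivot pin (dispenser x = -20 mm, 100 mm up, between 110 mm high posts). Only the 6 mm base plate is beneath. At rest it faces up 106 mm above the bench; at the stop it is 27 mm lower and tilted 0.3 rad.
- gate0 (a point): Steel gate of lane 0, a 60 x 12 mm blade, 3 mm thick, hanging on a 10 mm wide stem from the +x end of the lever. This point is the middle of its bottom edge, 35 mm above the bench when shut; the blade stands 80 mm towards +x from the pivot pin. Raising it also swings it about 16 mm towards +x. Not to be touched.
- gate1 (a point): Steel gate of lane 1, a 60 x 12 mm blade, 3 mm thick, hanging on a 10 mm wide stem from the +x end of the lever. This point is the middle of its bottom edge, 35 mm above the bench when shut; the blade stands 80 mm towards +x from the pivot pin. Raising it also swings it about 16 mm towards +x. Not to be touched.
- gate2 (a point): Steel gate of lane 2, a 60 x 12 mm blade, 3 mm thick, hanging on a 10 mm wide stem from the +x end of the lever. This point is the middle of its bottom edge, 35 mm above the bench when shut; the blade stands 80 mm towards +x from the pivot pin. Raising it also swings it about 16 mm towards +x. Not to be touched.
- bus_bar: Round copper bus bar, solid cylinder 16 mm diameter x 60 mm long, 0.1 kg, with a dark tapped hole in each end. Origin at its centre, its y axis along its length. Lies across one of the three lanes (any of them) behind the gate; rolls by itself into the catch tray in under about 1 s once the gate is up.
- neon: Clear glass neon indicator, cylinder 14 mm diameter x 50 mm long with a steel end cap. Origin at its centre, y axis along its length. Lies in another lane; must stay there.
- housing: White nylon round connector housing, cylinder 18 mm diameter x 44 mm long. Origin at its centre, y axis along its length. Lies in another lane; must stay there.
- trimmer: Green plastic trimmer tool 122 mm long, 10 mm thick, lying on the bench along its x axis beside the dispenser. Bystander. Origin under its middle.
- heatsink: Finned aluminium heat sink 40 x 40 x 26 mm on the bench, on the pad side of the dispenser. Bystander. Origin at centre of underside.
- screwdriver: Screwdriver 180 mm long lying on the bench beside the dispenser along its x axis. Bystander.
- reel: Empty grey plastic reel, 56 mm diameter x 34 mm high, standing flat on the bench. Bystander. Origin at centre of underside.
- jar: Closed jar 50 mm diameter x 60 mm high on the bench. Bystander. Origin at centre of underside.
- meter: Black handheld multimeter 160 x 80 x 34 mm (42 mm over its dial) lying on the bench. Bystander. Origin at centre of underside.

How it is judged:
By the outcome, as a careful person would: the job done as asked, in the order asked, and still so for the second after the job is handed in, with the robot touching nothing.
It also fails if it takes over 32 s, if anything falls off the work surface, if the arm or the gripper's body presses on something with over 40 N, if the wrist force passes 120 N, or if a joint passes its speed limit or range.

### The arm

A 6-joint arm with a two-finger parallel gripper is mounted at the origin on the work surface. World frame = base frame: x ahead of the robot, y to its left, z up, the work surface at z = 0. Lengths are in mm, angles in rad, forces in N, time in s.
With the tool pointing down it reaches from about 375 to 825 mm from the base axis. Payload 5.5 kg.
Tool frame: the origin (TCP) lies between the finger pads; the fingertips stand 14 mm ahead of it and the grasp point (between the pads) lies 5 mm behind it (bot.tip_extent is the distance from the TCP to the fingertips, in mm); x points along the fingers, y is the direction in which the jaws open and shut, and the axes are right-handed (so a half turn about x gives the same grasp; the last joint's range is limited). The gripper opens to 85 mm and grips with 20 to 120 N. Pads are 22 mm wide; open, the fingers measure 114 mm over their backs; the gripper's body (76 mm by 85 mm) begins 54 mm behind the grasp point. The pads swing forward as they close: fully open they stand 13 mm farther back than shut.
Start: joints at [-1.202, 0.314, -0.047, 1.21, 0, 1.571], TCP at [216.294, -559.653, 245.299] pointing down, gripper open.
Joint ranges: [-2.67, 2.67], [-0.69, 1.73], [-1.03, 1.25], [-2.08, 2.16], [-1.42, 1.45], [-3.14, 3.14]. Speed limits (rad/s): [2.39, 2.39, 3.01, 3.14, 3.14, 3.14].

### API

Orientations are given as a unit quaternion [w, x, y, z].
In Python, from station import bot, cams, spotter gives the robot as it stands. The module is installed in compiled form; this text tells all that it offers.
- The arm moves only by the tool move_arm, never from a script. Its argument "rows" is a list of rows, each an object with "gripper": the opening, from 0 (shut) to 1 (fully open); "linear": the shift along the tool's x, y, z as a fraction of full scale, a list of three; "yaw": the turn about the tool's x as a fraction of full scale. In form: [{"gripper": gripper, "linear": [x, y, z], "yaw": yaw}, ...]. A call has 1 to 20 rows; each row is the pose to reach, as a shift and turn from the pose commanded when the call began, along the tool's axes at that moment; what a row does not reach only later rows make up. Full scale, the value 1, is 200 mm for a shift and 0.5 rad for a turn. A row lasts 1/12 s, in which the tool goes at most 41.7 mm and 7.16 degrees, less where a joint would pass 70% of its speed; a pose out of reach is approached as far as the arm can. A call with a number of a shift or a turn outside -1 to 1 is refused whole. A call with a gripper value outside its range is refused whole. The fingers move at their own pace and stop on an object; "force" is the grip in N (left out, the last holds). Time passes only in rows, so rows that repeat a pose let the fingers close. It gives the time, the measured TCP pose, the force and the opening at its end, in the units of the state.
- bot.observe(): the state, without advancing time (a new reading comes with each control period).
- cams.grab_frame(name): name is "scene" or "top"; returns (picture, depth): 400x640x3 uint8, red, green, blue; 400x640 float32, mm along the optical axis (not along the pixel's ray), 0 where there is no reading.
- cams.camera_model(name): a dict with "fx", "fy", "cx", "cy" (pixels), "pose" (4x4, takes a point from camera to world coordinates). Camera axes: x right, y down, z forward; pixel columns grow to the right and rows downward; lengths in mm; the calibration is good to about 2 mm. A picture is of the moment at which its call begins. camera_model takes no time and is no camera call.
- bot.finish_job(): hands the job in, once; it reports no verdict.
Trained networks look in the newest picture that a camera, given by its name, has taken for a name from the list of things; names that differ only in an ending like _2 or _b are one class to them, and where a whole thing is asked for, a point or a joint stands for the part that bears it (a point fixed in the world has none). Each returns a list of dicts, best first, with "p" (0 to 1); they miss things now and then, are a little off and sometimes report something else, mostly with a low value. They report only what shows in the picture. A call takes as long as a camera call.
- spotter.masks_of(camera, thing): "region" (400x640 bool, what is visible of it) and "bbox" ([left, top, right, bottom] in pixels, round what is visible of it).
The state is a dict: "t": time; "joint_positions": joint angles; "qvel": joint speeds; "joint_efforts": joint torques, N m; "ee_pos": TCP position; "ee_rot": TCP orientation; "contact_force": force on the tool from outside, world axes, zero at the start; "moment": the same for the moment, N m; "finger_gap": opening from 0.0 (shut) to 1.0 (fully open).
Only numpy, scipy, OpenCV 4.12 (cv2) and the standard library are available. Lean on these libraries where they do the work, as an engineer would, in place of code of your own. Each camera call takes 0.05 s, during which the arm holds its last target.

## Working session

There is one attempt and no reset: what is moved stays moved. The work goes in short steps, Python scripts to look and compute and a tool call to move; the robot and the scene stay as the last step left them, time stands still between calls to the robot, and variables do not carry over. Pictures are saved under pics/ and viewed, and the job is handed in when it is done.

Besides the shell and the picture viewer there is one more tool, called as a command line: name --argument value ..., lists and objects as JSON in quotes. move_arm: Moves the arm, as the interface text tells. Its arguments: {"type":"object","properties":{"rows":{"type":"array","items":{"type":"object","properties":{"gripper":{"type":"number"},"linear":{"type":"array","items":{"type":"number"}},"yaw":{"type":"number"}}}},"force":{"type":"number"}},"required":["rows"]}

```bash
mkdir -p pics; python3 - <<'E'
from station import bot,cams
import cv2,numpy as np
np.set_printoptions(precision=4,suppress=True)
for n in("scene","top"):
    p,d=cams.grab_frame(n); cv2.imwrite(f"pics/{n}0.png",p[:,:,::-1]); np.savez(f"{n}0.npz",p=p,d=d)
    m=cams.camera_model(n); print(n,m['fx'],m['fy'],m['cx'],m['cy']); print(np.array(m['pose']))
print(bot.observe())
E
```

```text
scene 403.2767582426699 403.2767582426699 319.29891056558387 199.19970316332882
[[   0.1936    0.695    -0.6925 1240.0362]
 [   0.9811   -0.1426    0.1311  -60.6457]
 [  -0.0076   -0.7048   -0.7094  827.5582]
 [   0.        0.        0.        1.    ]]
top 520.3430536049482 520.3430536049482 313.0449758239196 199.96976891136367
[[   0.0044   -0.9994    0.0347  481.358 ]
 [  -1.       -0.0046   -0.0057   73.0913]
 [   0.0059   -0.0347   -0.9994 1169.2559]
 [   0.        0.        0.        1.    ]]
{'t': 0.1, 'joint_positions': array([-1.202 ,  0.3141, -0.048 ,  1.2102,  0.    ,  1.5708]), 'qvel': array([ 0.0009, -0.0019,  0.0017,  0.002 , -0.0009, -0.0005]), 'joint_efforts': array([  0.0006, -54.0768,  34.0542,   0.0112,   0.0001,   0.    ]), 'ee_pos': array([ 216.1006, -559.211 ,  244.5391]), 'ee_rot': array([-0.1291, -0.695 , -0.1302,  0.6952]), 'contact_force': array([0.8319, 0.0467, 0.288 ]), 'moment': array([ 0.0365,  0.0326, -0.0327]), 'finger_gap': 1.0032374299458922}
```

View pics/scene0.png

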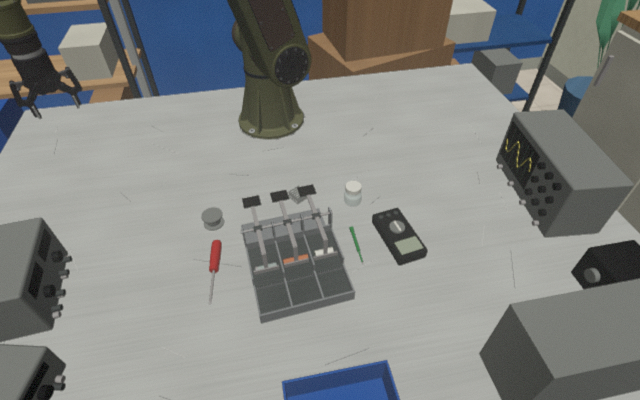

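View pics/top0.png

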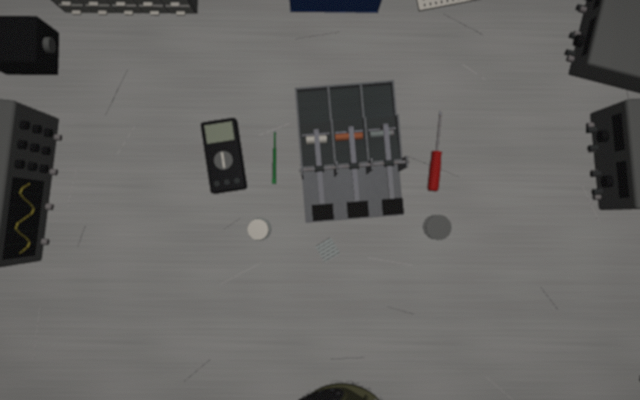

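```bash
python3 - <<'E'
from station import bot,cams,spotter
import cv2,numpy as np
np.set_printoptions(precision=4,suppress=True)
for n in("scene","top"):
  for t in ("bus_bar","neon","housing","pad0"):
    for r in spotter.masks_of(n,t)[:4]:
        ys,xs=np.nonzero(r['region']); print(n,t,round(r['p'],2),r['bbox'],len(xs),xs.mean().round(1),ys.mean().round(1))
E
```

```text
scene housing 0.47 [315.1, 244.9, 333.2, 252.7] 35 322.2 251.5
scene pad0 0.96 [298.5, 183.6, 335.2, 259.6] 588 316.0 220.3
scene pad0 0.77 [272.5, 191.4, 311.4, 266.0] 468 286.5 221.0
scene pad0 0.72 [240.5, 195.6, 280.1, 271.8] 538 258.0 232.4
scene pad0 0.64 [282.6, 257.2, 306.9, 262.1] 33 295.3 258.5
top bus_bar 0.7 [333.6, 130.6, 364.1, 141.4] 129 346.9 135.8
top neon 0.41 [371.8, 127.9, 395.9, 136.0] 109 380.5 132.8
top housing 0.61 [334.8, 130.1, 364.0, 145.7] 144 348.2 135.7
top housing 0.58 [306.4, 137.4, 329.7, 147.0] 105 316.0 139.0
top pad0 0.88 [311.2, 129.6, 331.7, 220.8] 705 320.5 185.9
top pad0 0.71 [336.0, 126.7, 368.9, 216.4] 835 355.2 180.7
```

The scene view shows copper-orange at about (296,260) in the middle lane. The top view agrees at (348,135), with white at (316,139) and glass at (382,132) either side. So the target is lane 1, whose pad is at (358,209) in top and (279,196) in scene. I'll zoom in and measure it.

```bash
cat > h.py <<'E'
import numpy as np
from station import cams
def world(n,u,v,d):
    m=cams.camera_model(n);P=np.array(m['pose'])
    c=np.array([(u-m['cx'])/m['fx']*d,(v-m['cy'])/m['fy']*d,d,1]);return (P@c)[:3]
def ray(n,u,v):
    P=np.array(cams.camera_model(n)['pose']);o=P[:3,3];return o,(lambda x:x/np.linalg.norm(x))(world(n,u,v,1.)-o)
def tri(a,b):
    (o1,d1),(o2,d2)=a,b
    s=np.linalg.lstsq(np.stack([d1,-d2],1),o2-o1,rcond=None)[0]
    p,q=o1+s[0]*d1,o2+s[1]*d2
    return (p+q)/2,np.linalg.norm(p-q)
E
python3 - <<'E'
import numpy as np,cv2
from h import *
np.set_printoptions(precision=1,suppress=True)
C={}
for n,box in(("top",(300,195,410,222)),("scene",(238,180,320,212))):
    z=np.load(n+"0.npz");p,d=z['p'],z['d']
    x0,y0,x1,y1=box
    k=(p.max(2)<40).astype(np.uint8);m=np.zeros_like(k);m[y0:y1,x0:x1]=k[y0:y1,x0:x1]
    N,L,S,c=cv2.connectedComponentsWithStats(m)
    for i in range(1,N):
        if S[i,4]>60:
            C.setdefault(n,[]).append(c[i]);dd=np.median(d[L==i]);print(n,S[i],c[i],dd,world(n,*c[i],dd))
    big=cv2.resize(p[120:225,290:415] if n=="top" else p[175:325,235:360],None,fx=5 if n=="top" else 4.6,fy=5 if n=="top" else 4,interpolation=cv2.INTER_CUBIC)
    cv2.imwrite(f"pics/{n}zoom.png",big[:,:,::-1])
for v in C.values(): v.sort(key=lambda c:c[0])
for a,b in zip(C['top'],C['scene'][::-1]): print(tri(ray('top',*a),ray('scene',*b)))
E
```

```text
top [383 199  20  16 274] [392.1 206.3] 1063.9915 [506.  -94.7 106.4]
top [348 202  20  15 273] [357.3 209.1] 1063.6886 [500.  -23.6 106.1]
top [313 205  20  15 273] [322.3 211.9] 1062.9335 [493.9  48.  106.2]Traceback (most recent call last):
  File "<stdin>", line 16, in <module>
KeyError: 'scene'
```

```bash
ls pics
```

```text
scene0.png
scenezoom.png
top0.png
topzoom.png
```

View pics/scenezoom.png

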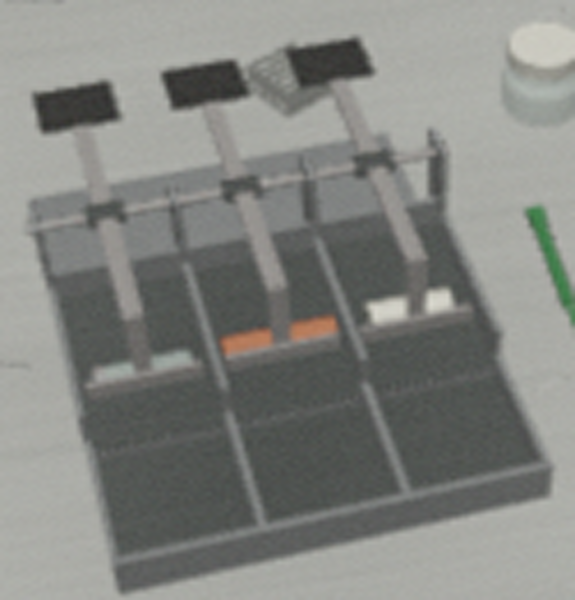

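View pics/topzoom.png

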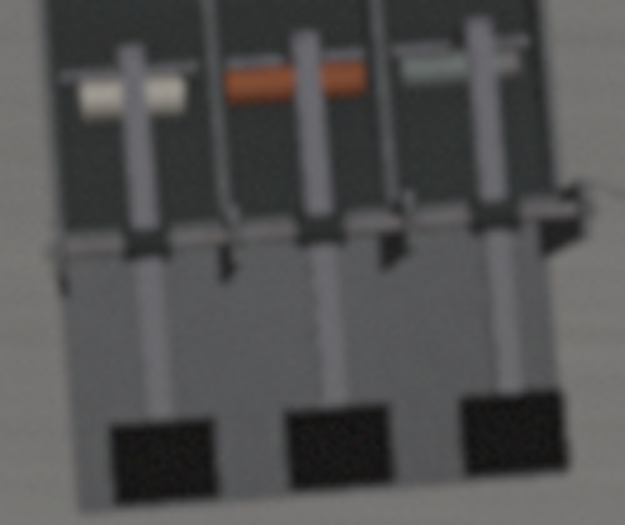

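```bash
python3 - <<'E'
import numpy as np,cv2
from h import *
from station import bot
from scipy.spatial.transform import Rotation as R
np.set_printoptions(precision=3,suppress=True)
z=np.load("scene0.npz");p,d=z['p'],z['d']
m=np.zeros((400,640),np.uint8)
m[180:212,238:320]=(p[180:212,238:320].max(2)<60)
N,L,S,c=cv2.connectedComponentsWithStats(m)
T=[(392.1,206.3),(357.3,209.1),(322.3,211.9)]
j=0
for i in sorted(range(1,N),key=lambda i:c[i][0]):
    if S[i,4]>50:
        dd=np.median(d[L==i]);print(S[i],c[i],dd,world("scene",*c[i],dd))
        if j<3: print(tri(ray('top',*T[j]),ray('scene',*c[i])));j+=1
o=bot.observe();q=o['ee_rot'];print(R.from_quat([q[1],q[2],q[3],q[0]]).as_matrix())
a=np.array([493.9,48])-np.array([506,-94.7]);print("dispenser +y dir",a/np.linalg.norm(a),"yaw",np.arctan2(-a[0],a[1]))
E
```

```text
[244 197  16   8  66] [252.439 200.561] 1014.89197 [507.041 -93.106 106.452]
(array([506.153, -93.949, 105.79 ]), np.float64(1.6438431853122704))
[271 191  17  10  79] [278.886 195.785] 1027.142 [502.78  -25.68  105.809]
(array([499.959, -24.681, 102.859]), np.float64(1.7419575999160912))
[299 186  16  10  69] [306.348 190.145] 1040.5726 [496.744  46.369 106.089]
(array([493.916,  47.368, 103.239]), np.float64(1.1730189036080267))
[[-0.     0.36  -0.933]
 [ 0.    -0.933 -0.36 ]
 [-1.    -0.     0.   ]]
dispenser +y dir [-0.084  0.996] yaw 0.08459092643680585
```

Both zooms show the copper bar in the middle lane, white housing in lane 0 and glass in lane 2. Pad 1 is at about (501,-24,106), and dispenser yaw is about 0.085. I'll move over in stages with the gripper shut, turning so the jaw axis lies along dispenser x, because that keeps the last joint near mid-range.

move_arm --rows '[{"gripper": 0, "linear": [0, -0.05, -0.06], "yaw": -0.1}, {"gripper": 0, "linear": [0, -0.15, -0.18], "yaw": -0.25}, {"gripper": 0, "linear": [0, -0.27, -0.31], "yaw": -0.4}, {"gripper": 0, "linear": [0, -0.39, -0.45], "yaw": -0.55}, {"gripper": 0, "linear": [0, -0.51, -0.59], "yaw": -0.7}, {"gripper": 0, "linear": [0, -0.6, -0.7], "yaw": -0.8}, {"gripper": 0, "linear": [0, -0.66, -0.76], "yaw": -0.86}, {"gripper": 0, "linear": [0, -0.66, -0.76], "yaw": -0.86}]'

```text
t: 1.17
ee_pos: [311.6, -378.9, 245.6]
ee_rot: [0.276, 0.651, 0.277, -0.65]
contact_force: [-0.0, -0.5, -0.3]
finger_gap: 0.002
```

```bash
cat > st.py <<'E'
from station import bot
import numpy as np
from scipy.spatial.transform import Rotation as R
np.set_printoptions(precision=3,suppress=True)
o=bot.observe();q=o['ee_rot'];M=R.from_quat([q[1],q[2],q[3],q[0]]).as_matrix()
print(o['t'],o['ee_pos'],o['joint_positions'],o['contact_force'],o['finger_gap'])
T=np.array([498.8,-24.4,o['ee_pos'][2]])
print("shift frac",M.T@(T-o['ee_pos'])/200,"tool y ang",np.arctan2(M[1,1],M[0,1]),"yaw frac",-(0.085-np.arctan2(M[1,1],M[0,1]))/.5)
E
python3 st.py
```

```text
1.1667 [ 311.566 -378.929  245.603] [-0.883  0.108 -0.303  1.16   0.001  1.455] [-0.034 -0.509 -0.346] 0.0015534096502714788
shift frac [ 0.002 -0.557 -1.926] tool y ang -0.7673994716292061 yaw frac -1.704798943258412
```

move_arm --rows '[{"gripper": 0, "linear": [0, -0.03, -0.08], "yaw": -0.1}, {"gripper": 0, "linear": [0, -0.08, -0.24], "yaw": -0.25}, {"gripper": 0, "linear": [0, -0.13, -0.42], "yaw": -0.4}, {"gripper": 0, "linear": [0, -0.18, -0.6], "yaw": -0.55}, {"gripper": 0, "linear": [0, -0.23, -0.78], "yaw": -0.7}, {"gripper": 0, "linear": [0, -0.27, -0.9], "yaw": -0.8}, {"gripper": 0, "linear": [0, -0.28, -0.96], "yaw": -0.86}, {"gripper": 0, "linear": [0, -0.28, -0.96], "yaw": -0.86}]'

```text
t: 1.83
ee_pos: [405.6, -203.8, 245.5]
ee_rot: [0.409, 0.577, 0.408, -0.577]
contact_force: [0.9, -0.2, 0.2]
finger_gap: -0.004
```

```bash
python3 st.py
```

```text
1.8333 [ 405.55  -203.831  245.511] [-0.466  0.038 -0.379  1.153  0.     1.443] [ 0.911 -0.175  0.243] -0.003963777845751296
shift frac [ 0.     0.142 -1.001] tool y ang -0.3384897615459837 yaw frac -0.8469795230919674
```

move_arm --rows '[{"gripper": 0, "linear": [0, 0.01, -0.08], "yaw": -0.1}, {"gripper": 0, "linear": [0, 0.03, -0.24], "yaw": -0.25}, {"gripper": 0, "linear": [0, 0.06, -0.42], "yaw": -0.4}, {"gripper": 0, "linear": [0, 0.09, -0.6], "yaw": -0.55}, {"gripper": 0, "linear": [0, 0.11, -0.78], "yaw": -0.7}, {"gripper": 0, "linear": [0, 0.13, -0.9], "yaw": -0.8}, {"gripper": 0, "linear": [0, 0.142, -1.0], "yaw": -0.846}, {"gripper": 0, "linear": [0, 0.142, -1.0], "yaw": -0.846}, {"gripper": 0, "linear": [0, 0.142, -1.0], "yaw": -0.846}]'

```text
t: 2.58
ee_pos: [498.5, -26.8, 245.1]
ee_rot: [0.52, 0.479, 0.52, -0.48]
contact_force: [-0.5, -0.9, -0.3]
finger_gap: 0.002
```

```bash
python3 st.py
```

```text
2.5833 [498.473 -26.757 245.113] [-0.053  0.125 -0.285  1.161 -0.001  1.437] [-0.514 -0.945 -0.342] 0.002389189994232833
shift frac [-0.     0.003 -0.012] tool y ang 0.08056880150748423 yaw frac -0.008862396985031551
```

move_arm --rows '[{"gripper": 0, "linear": [0.08, 0, -0.01], "yaw": 0}, {"gripper": 0, "linear": [0.23, 0, -0.01], "yaw": 0}, {"gripper": 0, "linear": [0.38, 0, -0.01], "yaw": 0}, {"gripper": 0, "linear": [0.48, 0, -0.01], "yaw": 0}, {"gripper": 0, "linear": [0.54, 0, -0.01], "yaw": 0}, {"gripper": 0, "linear": [0.54, 0, -0.01], "yaw": 0}, {"gripper": 0, "linear": [0.54, 0, -0.01], "yaw": 0}]'

```text
t: 3.17
ee_pos: [497.2, -25.7, 137.1]
ee_rot: [0.519, 0.48, 0.519, -0.48]
contact_force: [0.6, -0.1, 1.0]
finger_gap: -0.002
```

```bash
python3 st.py; python3 - <<'E'
from station import cams
import cv2
p,d=cams.grab_frame("scene");cv2.imwrite("pics/s1.png",cv2.resize(p[120:330,200:400],None,fx=2.8,fy=2.8,interpolation=cv2.INTER_CUBIC)[:,:,::-1])
E
```

```text
3.1667 [497.201 -25.701 137.073] [-0.051  0.198 -0.456  0.918 -0.     1.441] [ 0.632 -0.109  0.964] -0.0021226959787642038
shift frac [-0.     0.008 -0.006] tool y ang 0.0782956238959163 yaw frac -0.013408752208167424
```

View pics/s1.png

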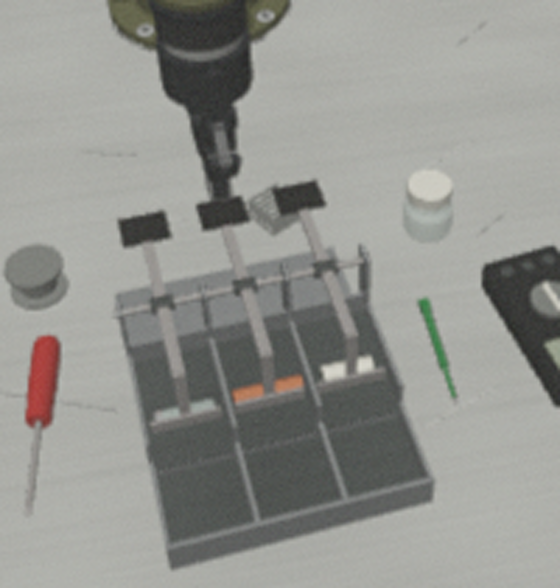

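Reading pad 1 at crop (222,213), the shut tip at (220,198) sits above it as planned, with both neighbours clear. Now I'll press in steps.

move_arm --rows '[{"gripper": 0, "linear": [0.03, 0.008, -0.006], "yaw": 0}, {"gripper": 0, "linear": [0.06, 0.008, -0.006], "yaw": 0}, {"gripper": 0, "linear": [0.09, 0.008, -0.006], "yaw": 0}, {"gripper": 0, "linear": [0.12, 0.008, -0.006], "yaw": 0}, {"gripper": 0, "linear": [0.15, 0.008, -0.006], "yaw": 0}, {"gripper": 0, "linear": [0.18, 0.008, -0.006], "yaw": 0}, {"gripper": 0, "linear": [0.19, 0.008, -0.006], "yaw": 0}, {"gripper": 0, "linear": [0.19, 0.008, -0.006], "yaw": 0}]'

```text
t: 3.88
ee_pos: [500.1, -22.8, 99.2]
ee_rot: [0.52, 0.48, 0.52, -0.479]
contact_force: [1.8, -0.4, 6.1]
finger_gap: 0.002
```

```bash
python3 st.py; python3 - <<'E'
from station import cams
import cv2
p,d=cams.grab_frame("scene");cv2.imwrite("pics/s2.png",cv2.resize(p[120:330,200:400],None,fx=2.8,fy=2.8,interpolation=cv2.INTER_CUBIC)[:,:,::-1])
E
```

```text
3.8833 [500.122 -22.828  99.232] [-0.046  0.239 -0.501  0.83   0.     1.444] [ 1.755 -0.385  6.095] 0.0018199069647643219
shift frac [-0.    -0.007  0.007] tool y ang 0.0811382330438935 yaw frac -0.007723533912213004
```

View pics/s2.png

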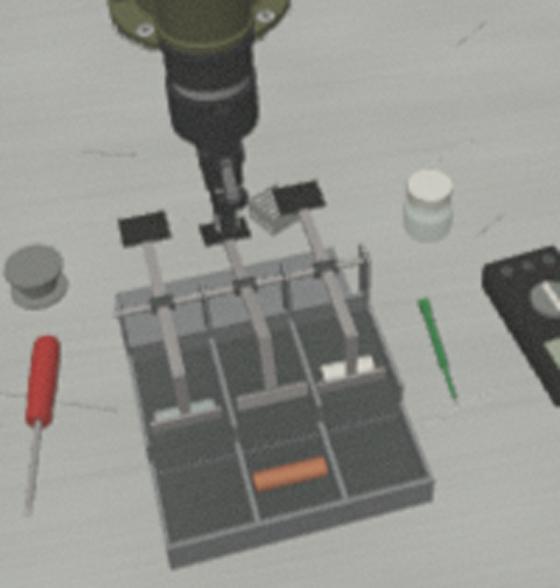

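The bar, at crop (290,474), has already rolled past the gate into the middle compartment. The force is 6 N, so I'll press the last few mm to the stop.

move_arm --rows '[{"gripper": 0, "linear": [0.01, 0, 0], "yaw": 0}, {"gripper": 0, "linear": [0.02, 0, 0], "yaw": 0}, {"gripper": 0, "linear": [0.025, 0, 0], "yaw": 0}, {"gripper": 0, "linear": [0.025, 0, 0], "yaw": 0}]'

```text
t: 4.27
ee_pos: [500.7, -22.8, 95.0]
ee_rot: [0.52, 0.48, 0.519, -0.479]
contact_force: [3.4, -0.0, 6.5]
finger_gap: -0.002
```

```bash
python3 st.py
```

```text
4.2667 [500.713 -22.783  94.96 ] [-0.046  0.244 -0.506  0.819  0.     1.444] [ 3.403 -0.04   6.482] -0.0018607035103975229
shift frac [-0.    -0.01   0.007] tool y ang 0.08117200201288005 yaw frac -0.00765599597423991
```

move_arm --rows '[{"gripper": 0, "linear": [0.01, 0, 0], "yaw": 0}, {"gripper": 0, "linear": [0.015, 0, 0], "yaw": 0}, {"gripper": 0, "linear": [0.015, 0, 0], "yaw": 0}]'

```text
t: 4.52
ee_pos: [501.2, -22.8, 93.4]
ee_rot: [0.521, 0.48, 0.519, -0.478]
contact_force: [-1.3, 0.5, 18.8]
finger_gap: 0.002
```

```bash
python3 st.py; python3 - <<'E'
from station import cams
import cv2
p,d=cams.grab_frame("scene");cv2.imwrite("pics/s3.png",cv2.resize(p[120:330,200:400],None,fx=2.8,fy=2.8,interpolation=cv2.INTER_CUBIC)[:,:,::-1])
E
```

```text
4.5167 [501.228 -22.8    93.353] [-0.046  0.245 -0.508  0.814  0.     1.444] [-1.312  0.459 18.766] 0.002039776273943388
shift frac [-0.    -0.013  0.007] tool y ang 0.0811083979152663 yaw frac -0.0077832041694674
```

View pics/s3.png

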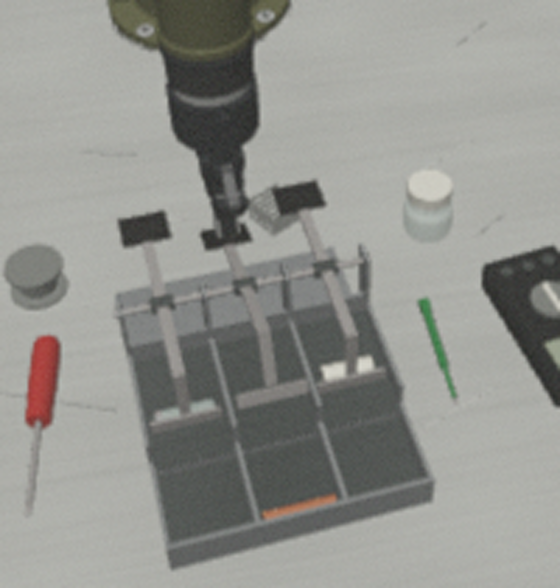

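The stop is reached, with force up to 19 N, and the bar lies against the tray's outer wall at crop (300,507). Now I'll lift gently and retreat.

move_arm --rows '[{"gripper": 0, "linear": [-0.03, 0, 0], "yaw": 0}, {"gripper": 0, "linear": [-0.06, 0, 0], "yaw": 0}, {"gripper": 0, "linear": [-0.09, 0, 0], "yaw": 0}, {"gripper": 0, "linear": [-0.12, 0, 0], "yaw": 0}, {"gripper": 0, "linear": [-0.15, 0, 0], "yaw": 0}, {"gripper": 0, "linear": [-0.2, 0, 0], "yaw": 0}, {"gripper": 0, "linear": [-0.3, 0, 0], "yaw": 0}, {"gripper": 0, "linear": [-0.45, 0, 0], "yaw": 0}, {"gripper": 0, "linear": [-0.6, 0, 0], "yaw": 0}, {"gripper": 0, "linear": [-0.7, 0, 0], "yaw": 0}, {"gripper": 0, "linear": [-0.7, 0, 0], "yaw": 0}, {"gripper": 0, "linear": [-0.7, 0, 0], "yaw": 0}]'

```text
t: 5.57
ee_pos: [500.1, -22.8, 232.5]
ee_rot: [0.52, 0.48, 0.519, -0.479]
contact_force: [-0.5, 0.1, -0.8]
finger_gap: -0.001
```

```bash
python3 st.py; python3 - <<'E'
from station import cams
import cv2
p,d=cams.grab_frame("scene");cv2.imwrite("pics/s4.png",cv2.resize(p[120:330,200:400],None,fx=2.8,fy=2.8,interpolation=cv2.INTER_CUBIC)[:,:,::-1])
E
```

```text
5.5667 [500.08  -22.808 232.532] [-0.046  0.131 -0.307  1.131  0.     1.444] [-0.527  0.104 -0.803] -0.0006176917618399936
shift frac [-0.    -0.007  0.007] tool y ang 0.08106122951958407 yaw frac -0.007877540960831875
```

View pics/s4.png

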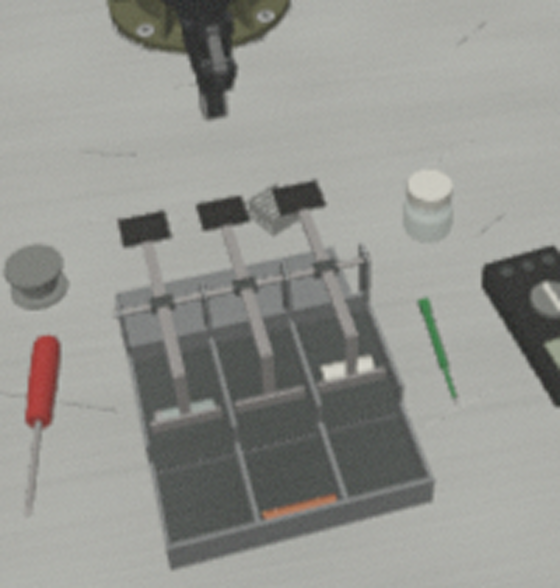

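Lever 1 is back up, with its pad at crop (222,213) as before, and gate 1 is shut at (270,397). The bar rests in the tray at (300,507), the other lanes are unchanged and the arm is clear.

```bash
python3 -c "
from station import bot
print(bot.finish_job())"
```

```text
the job is handed in; nothing more can be done
None
```

The copper bus bar is in the catch tray and the lever of lane 1 (the middle lane) is back up with its gate shut. I handed the job in at about 5.6 s of the 32 s allowed.

- **Press:** I pushed the middle pad down with the shut fingertips until it hit the stop. The force rose from about 6.5 N to 19 N there. Then I lifted off slowly and backed straight up.
- **Last picture:** the bar lies against the outer wall of the middle compartment. The lever 1 pad is back at its starting place. The glass neon and white housing are still behind their shut gates, and the bystanders in view look unmoved. The arm is clear of everything and reads about 0 N.
- **Disagreements:**
  - Pad 1 came out 3 mm lower from two views (103 mm) than from depth and the text (106 mm). The press worked without correcting for it.
  - The detector also labelled the copper bar as the housing once. The colour in both views settled which one it was.

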